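# Move the inflator battery to its charging dock

### The job

Take the battery pack out of the tyre inflator: press its sprung release tab inward and, with the tab held in, lift the pack straight up out of the inflator without forcing the catch. Then put it the same way round into the charging dock and press it gently down against the dock's sprung contacts until it is fully home, so that the tab springs out, catches and holds it there when let go. Leave the other things on the shelf where they are.

Things in the scene. Friction and masses are not known exactly. Their poses are not given: they have to be found in the camera images.
- pack_center (a point): Centre (half-way up) of the loose black plastic battery pack, an upright block 40 mm (x) by 44 mm (y) by 104 mm tall, 0.28 to 0.45 kg; z up, +x is its tab side. It starts latched in the inflator, standing on the well floor (centre 82 mm above the inflator's origin) with its upper 48 mm standing out of the rim.
- tab (a joint): The pack's sprung tab, in m: 0 fully out, 0.005 fully pressed in (inward is the pack's -x). 5 N starts it, 11 N presses it fully. Its catch nub, 59 mm below the pack's top, is held under the housing's ledge by 3.5 mm: the tab must be in by 4 mm or more and stay in for the first 12 mm of lift. The nub is ramped below, flat on top.
- tab_pad (a point): Centre of the outer face of the tab's grey press pad, 20 mm wide (y) by 36 mm high, reaching from 42 to 6 mm below the pack's top. It stands 27 mm from the pack's middle when out, 22 mm when pressed in; the plain opposite face is 20 mm from the middle, so pack and pad squeezed together are 42 mm wide.
- inflator: Fixed grey tyre inflator. Origin on the shelf below the centre of its pack well, z up, x towards the tab side of the well. Its compressor body, 100 mm wide, 72 mm high, with a round dial (top 85 mm), lies on the -x side, 33 to 168 mm from the origin. Over 50 N between pack and inflator (opposed contacts add up) breaks the catch.
- inflator_well (a point): Centre of the inflator well's floor, 30 mm above the inflator's origin. The well is 42.4 mm (x) by 46.4 mm (y) inside (1.2 mm play each side of the pack), 66 by 68 mm outside; its rim, flared over the last 5 mm, is 56 mm above the floor. The latched pack has 1.5 mm of upward play under the ledge.
- charger: Fixed charging dock: black base 110 by 110 mm carrying a grey cradle with the well. Origin on the shelf below the centre of the well, z up, x towards the side where the pack's tab must be; a block 41 mm high with a tiny lamp is on its -x side. Press with about 12 to 20 N; over 50 N between pack and dock (opposed contacts add up) damages it.
- dock_well (a point): Middle of the dock well's floor at its nominal height, 18 mm above the dock's origin. The cradle's height is adjustable and set stiffly anywhere from 6 mm lower to 6 mm higher than this point shows, so the real floor must be felt. Well, flared rim and ledge as in the inflator: the rim is 56 mm above the real floor.
- contact_block (a joint): Sprung copper contact block in the dock's well, in m: 0 standing 8 mm proud of the floor, 0.008 flush. 5 N starts it, 9 N presses it flush. The pack is home when its underside is within 1.5 mm of the floor; the tab, let out then, catches under the ledge and the spring holds the pack there (reads about 0.0065). Let go higher, it is pushed up. It also snaps in if pushed with the tab free.
- bottle: Bystander: green glass bottle with a twist cap, 66 mm across, 190 mm tall; origin at the centre of its underside.
- brush: Bystander: black wheel brush lying flat, 240 mm long; origin at its underside.
- gauge: Bystander: silver tyre depth gauge lying flat, 110 mm long; origin at its underside. It lies between the inflator and the dock.
- pry: Bystander: orange panel pry tool lying flat, 170 mm long; origin at its underside.
- can: Bystander: small steel can, 52 mm across, 65 mm tall, between the inflator and the dock, nearer the robot; origin at the centre of its underside.
Things that resemble listed ones, but are neither listed nor needed, are in the scene too. There is more than one size of the part that bears pack_center; the job needs the smallest.

How it is judged:
By the outcome, as a careful person would: the job done as asked, in the order asked, and still so for the second after the job is handed in, with the robot touching nothing.
It also fails if it takes over 72 s, if anything falls off the work surface, if the arm or the gripper's body presses on something with over 40 N, if the wrist force passes 120 N, or if a joint passes its speed limit or range.

### The arm

A 6-joint arm with a two-finger parallel gripper is mounted at the origin on the work surface. World frame = base frame: x ahead of the robot, y to its left, z up, the work surface at z = 0. Lengths are in mm, angles in rad, forces in N, time in s.
With the tool pointing down it reaches from about 350 to 875 mm from the base axis. Payload 4.2 kg.
Tool frame: the origin (TCP) lies midway between the tips of the shut fingers; the grasp point (between the pads) lies 19 mm behind it; z points along the fingers, y is the line along which they close (so a half turn about z gives the same grasp; the last joint's range is limited). The gripper opens to 85 mm and grips with 20 to 120 N. Pads are 22 mm wide; open, the fingers measure 114 mm over their backs; the gripper's body (76 mm by 85 mm) begins 54 mm behind the grasp point. The pads swing forward as they close: fully open they stand 13 mm farther back than shut.
Start: joints at [1.552, 0.385, 0.008, 0, -1.194, -0.259], TCP at [171.368, 601.026, 231.312] pointing down, gripper open.
Joint ranges: [-3.14, 3.14], [-1.21, 2.06], [-1.07, 1.41], [-3.16, 2.05], [-2.99, -0.16], [-3.1, 3.1]. Speed limits (rad/s): [2.79, 2.79, 3.14, 3.14, 3.14, 3.14].

### API

Orientations are given as a unit quaternion [x, y, z, w].
In Python, from bench import read_state, get_image, job_done gives the robot as it stands.
- The arm moves only by the shell command python3 -m jog 'ROWS'. ROWS is JSON, a list of rows, each a list of 3 entries, a list of its own where there are three numbers: the shift along the world's x, y, z scaled (see below), then the turn, a rotation vector about the world's x, y, z scaled (see below), then the gripper's target within -1 to 1 (shut at 1, half-way at 0, fully open at -1). In form: [[[x, y, z], [wx, wy, wz], claw], ...]. A call has 1 to 20 rows; each row is the pose to reach, as a shift and turn from the pose commanded when the call began; what a row does not reach only later rows make up. The controller multiplies each number of a shift by 10 cm and each number of a turn by 120 degrees. A row lasts 1/10 s, in which the tool goes at most 50 mm and 8.59 degrees, less where a joint would pass 70% of its speed; a pose out of reach is approached as far as the arm can. A call with a number of a shift or a turn outside -1 to 1 is refused whole. A call with a gripper value outside its range is refused whole. The fingers move at their own pace and stop on an object; the grip force is fixed at half the most. Time passes only in rows, so rows that repeat a pose let the fingers close. It gives the time, the measured TCP pose, the force, the opening and the grip force at its end, in the units of the state.
- read_state(): the state, without advancing time (a new reading comes with each control period).
- get_image(name): name is "side" or "top"; returns a dict with "frame" (400x640x3 uint8, red, green, blue), "range_z" (400x640 float32, mm along the optical axis (not along the pixel's ray), 0 where there is no reading), "fx", "fy", "cx", "cy" (pixels), "R" (3x3) and "t" (3): a world point X has camera coordinates R X + t. Camera axes: x right, y down, z forward; pixel columns grow to the right and rows downward; lengths in mm; the calibration is good to about 2 mm. A picture is of the moment at which its call begins.
- job_done(): hands the job in; it is judged then, once.
The state is a dict: "clock": time; "joints": joint angles; "joint_vel": joint speeds; "joint_efforts": joint torques, N m; "position": TCP position; "ee_rot": TCP orientation; "contact_force": force on the tool from outside, world axes, zero at the start; "wrist_torque": the same for the moment, N m; "gripper_width": finger opening in mm; "grasp_force": force on a finger pad.
Only numpy, scipy, OpenCV 4.12 (cv2) and the standard library are available. Lean on these libraries where they do the work, as an engineer would, in place of code of your own. Each camera call takes 0.05 s, during which the arm holds its last target. There are 200 camera calls.

## Working session

There is one attempt and no reset: what is moved stays moved. The work goes in short steps, Python scripts to look and compute and a shell command to move; the robot and the scene stay as the last step left them, time stands still between calls to the robot, and variables do not carry over. Pictures are saved under pics/ and viewed, at most 10 in all, crops included, and the job is handed in when it is done.

```bash
ls; mkdir -p pics
cat > h.py <<'E'
import numpy as np, cv2
from bench import read_state, get_image, job_done
def snap(n,f):
    d=get_image(n); cv2.imwrite('pics/'+f+'.png',d['frame'][:,:,::-1]); np.savez('pics/'+f+'.npz',**d); return d
def load(f): return dict(np.load('pics/'+f+'.npz'))
def world(d,u,v,z=None):
    z=d['range_z'][int(v),int(u)] if z is None else z
    c=np.array([(u-d['cx'])/d['fx']*z,(v-d['cy'])/d['fy']*z,z]); return d['R'].T@(c-d['t'])
def cloud(d):
    v,u=np.mgrid[0:400,0:640]; z=d['range_z']
    c=np.stack([(u-d['cx'])/d['fx']*z,(v-d['cy'])/d['fy']*z,z],-1)
    w=(c-d['t'])@d['R']; w[z==0]=np.nan; return w
E
python3 - <<'E'
from h import *
for n in('top','side'):
    d=snap(n,n+'0'); print(n,d['fx'],d['R'].round(3).tolist(),d['t'].round(1), (-d['R'].T@d['t']).round(0))
s=read_state(); print(s)
E
```

```text
pics
top 378.0692998117783 [[0.025, -1.0, 0.001], [-0.988, -0.024, -0.155], [0.155, 0.003, -0.988]] [ 38.1 586.  735.7] [463.  50. 818.]
side 458.42619999177754 [[0.909, -0.417, -0.006], [-0.253, -0.538, -0.804], [0.332, 0.732, -0.595]] [-511.8  241.8  966.9] [ 206. -791.  766.]
{'clock': 0.1, 'joints': array([ 1.55159454e+00,  3.85503726e-01,  6.77692007e-03, -4.32945237e-04,
       -1.19402351e+00, -2.58597415e-01]), 'joint_vel': array([ 0.00176317, -0.00261745,  0.00423528, -0.00071869,  0.00117038,
       -0.00108644]), 'joint_efforts': array([-6.90311390e-04, -3.93323815e+01,  1.88926756e+01,  4.19789985e+00,
       -2.62242487e-03,  5.85077885e-06]), 'position': array([171.24247886, 600.54215451, 230.32240788]), 'ee_rot': array([ 9.90357400e-01, -1.38532400e-01, -8.31059982e-05,  9.94029808e-04]), 'contact_force': array([-0.63744279, -0.14163054, -0.71434699]), 'wrist_torque': array([0.00231723, 0.02681385, 0.00794421]), 'grasp_force': 0.0, 'gripper_width': 85.18648740824753}
```

View pics/top0.png

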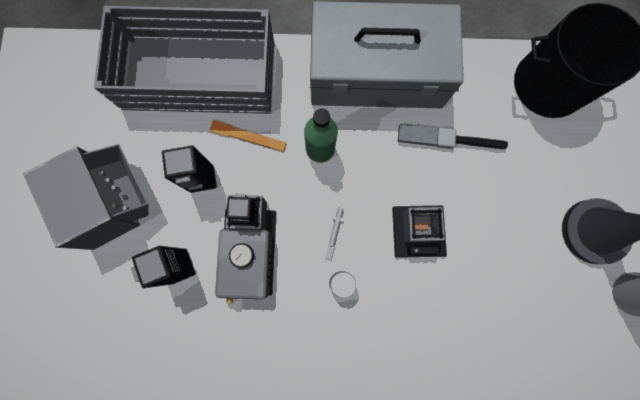

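View pics/side0.png

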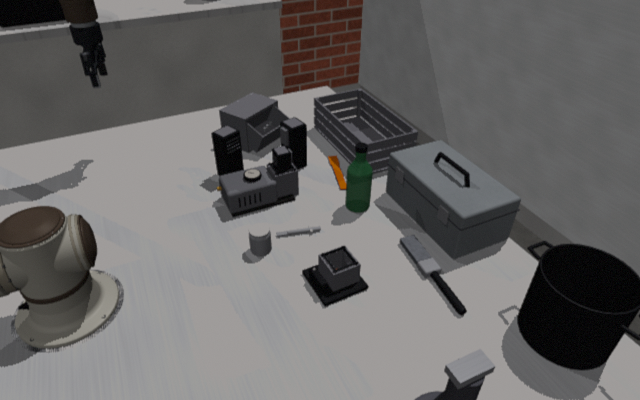

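Top view: the candidates for the pack are the one in the inflator (240,208) and two larger loose packs at (180,165) and (155,265). The dock is at (420,232), the gauge at (335,232) and the can at (343,286). I choose the pack in the inflator well.

Run:
```python
from h import *
d=load('top0'); f=d['frame'][:,:,::-1]
a=cv2.resize(f[185:310,200:290],None,fx=4.4,fy=4.4,interpolation=cv2.INTER_CUBIC)
b=cv2.resize(f[195:267,385:457],None,fx=5.5,fy=5.5,interpolation=cv2.INTER_CUBIC)
o=np.zeros((550,800,3),np.uint8); o[:550,:396]=a[:550,:396]; o[:396,400:796]=b; cv2.imwrite('pics/c1.png',o)
w=cloud(d)
def fit(name,r0,r1,c0,c1,zl,zh):
    p=w[r0:r1,c0:c1].reshape(-1,3); q=p[(p[:,2]>zl)&(p[:,2]<zh)]
    print(name,len(q),q.mean(0).round(1),cv2.minAreaRect(q[:,:2].astype(np.float32)))
fit('packtop',190,235,215,270,120,150)
fit('infl rim',185,240,215,275,78,100)
fit('body',220,305,205,285,60,76)
fit('dockrim',195,265,385,457,62,90)
fit('dock base',195,265,385,457,4,25)
fit('block',195,265,385,457,33,48)
for c,r in((240,208),(240,202),(240,220),(262,210),(245,270)): print(c,r,world(d,c,r).round(1))
p=w[195:265,385:457].reshape(-1,3); print(np.histogram(p[:,2][~np.isnan(p[:,2])],bins=range(-4,100,4)))
```

```text
packtop 594 [562.5 192.1 134.7] ((565.0451049804688, 193.35086059570312), (46.660587310791016, 44.140846252441406), 0.08824793994426727)
infl rim 504 [553.7 183.2  84.7] ((562.24658203125, 193.29542541503906), (66.03627014160156, 68.16059112548828), 0.987149715423584)
body 3005 [459.3 191.4  72.7] ((470.846435546875, 193.7681884765625), (100.35218048095703, 152.86474609375), 89.68903350830078)
dockrim 652 [ 548.9 -169.1   66.6] ((549.4471435546875, -169.72406005859375), (65.91009521484375, 69.51786041259766), 3.430880546569824)
dock base 1518 [ 535.6 -160.4   13.6] ((544.5720825195312, -175.4326934814453), (149.16282653808594, 153.9245147705078), 0.34220606088638306)
block 350 [ 515.7 -167.6   41.3] ((536.064208984375, -167.605712890625), (92.96034240722656, 63.59165954589844), 4.291938304901123)
240 208 [561.  189.8 135.5]
240 202 [572.  190.3 136.1]
240 220 [542.3 194.5 106.3]
262 210 [567.9 159.5  66.7]
245 270 [448.7 186.2  72.2]
(array([ 337, 1931,  109,  236,  961,   88,  108,   48,   49,   40,   59,
        215,   48,   37,   36,   42,  112,  361,  196,    7,    0,    0,
          0,    0,    0]), array([-4,  0,  4,  8, 12, 16, 20, 24, 28, 32, 36, 40, 44, 48, 52, 56, 60,
       64, 68, 72, 76, 80, 84, 88, 92, 96]))
```

View pics/c1.png

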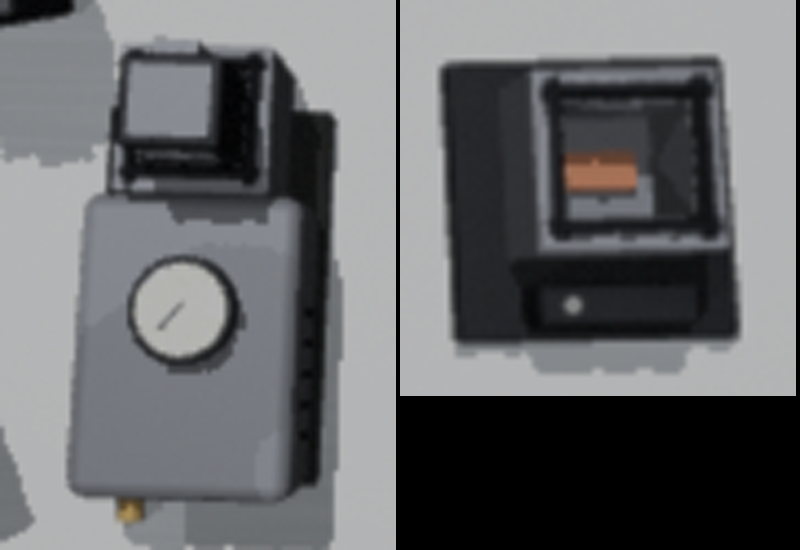

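The crop confirms it. The pack top is at z≈135 (134 expected), 44 by 46.7 mm including the pad, with its tab at the top edge of the image (+x). The dock's lamp block is on the -x side and its yaw is about +3.4°. I'll move above the pack now.

```bash
R='x'; 
python3 -m jog '[[[0.783,-0.815,0],[0,0,-0.1235],-1],[[0.783,-0.815,0],[0,0,-0.1235],-1],[[0.783,-0.815,0],[0,0,-0.1235],-1]]'
python3 -m jog '[[[0.783,-0.815,0],[0,0,-0.1235],-1],[[0.783,-0.815,0],[0,0,-0.1235],-1],[[0.783,-0.815,0],[0,0,-0.1235],-1]]'
python3 -m jog '[[[0.783,-0.815,0],[0,0,-0.1235],-1],[[0.783,-0.815,0],[0,0,-0.1235],-1],[[0.783,-0.815,0],[0,0,-0.1235],-1]]'
python3 -m jog '[[[0.783,-0.815,0],[0,0,-0.1235],-1],[[0.783,-0.815,0],[0,0,-0.1235],-1],[[0.783,-0.815,0],[0,0,-0.1235],-1]]'
python3 -m jog '[[[0.783,-0.815,0],[0,0,-0.1235],-1],[[0.783,-0.815,0],[0,0,-0.1235],-1],[[0.783,-0.815,0],[0,0,-0.1235],-1],[[0.783,-0.815,0],[0,0,-0.1235],-1],[[0.783,-0.815,0],[0,0,-0.1235],-1],[[0.783,-0.815,0],[0,0,-0.1235],-1]]'
python3 - <<'E'
from h import *
s=read_state();print(s['position'],s['ee_rot'],s['contact_force'],s['joints'])
E
```

```text
clock: 0.4
position: [251.5, 516.2, 231.0]
ee_rot: [0.964, -0.267, 0.0, 0.001]
contact_force: [-1.1, 1.2, 0.8]
gripper_width: 85.5
grasp_force: 0.0
clock: 0.7
position: [329.7, 435.0, 231.1]
ee_rot: [0.921, -0.389, 0.0, 0.001]
contact_force: [-0.1, 0.3, 0.3]
gripper_width: 85.6
grasp_force: 0.0
clock: 1.0
position: [408.0, 354.0, 231.0]
ee_rot: [0.863, -0.505, 0.0, 0.0]
contact_force: [0.7, 0.5, -0.9]
gripper_width: 85.5
grasp_force: 0.0
clock: 1.3
position: [486.4, 273.0, 230.9]
ee_rot: [0.791, -0.611, 0.0, 0.0]
contact_force: [0.1, 0.6, -0.7]
gripper_width: 85.7
grasp_force: 0.0
clock: 1.9
position: [562.0, 194.9, 231.3]
ee_rot: [0.708, -0.706, -0.0, -0.0]
contact_force: [-0.6, 0.9, -0.0]
gripper_width: 85.5
grasp_force: 0.0
[562.01333914 194.87509896 231.31123505] [ 7.07988686e-01 -7.06223760e-01 -1.48450344e-04 -1.11636934e-06] [-0.64525519  0.89671019 -0.01846153] [ 6.05604198e-01  3.33596158e-01 -6.90899551e-02 -3.17869840e-04
 -1.16816149e+00 -6.02983653e-01]
```

```bash
python3 -m jog '[[[0,0,-0.5],[0,0,0],-1],[[0,0,-0.9],[0,0,0],-1],[[0,0,-0.9],[0,0,0],-1]]'
python3 -m jog '[[[0,0,-0.2],[0,0,0],-0.6],[[0,0,-0.4],[0,0,0],-0.6],[[0,0,-0.48],[0,0,0],-0.6],[[0,0,-0.48],[0,0,0],-0.4],[[0,0,-0.48],[0,0,0],-0.4],[[0,0,-0.48],[0,0,0],-0.4]]'
python3 - <<'E'
from h import *
s=read_state();print(s['position'],s['contact_force'])
d=snap('side','side1'); f=d['frame'][:,:,::-1]
d2=snap('top','top1'); g=d2['frame'][:,:,::-1]
o=np.hstack([cv2.resize(f[110:220,210:310],(400,440),interpolation=2),cv2.resize(g[165:275,190:290],(400,440),interpolation=2)]);cv2.imwrite('pics/c2.png',o)
E
```

```text
clock: 2.2
position: [558.3, 192.9, 135.9]
ee_rot: [0.707, -0.707, -0.002, 0.006]
contact_force: [-0.2, -0.2, -0.8]
gripper_width: 85.5
grasp_force: 0.0
clock: 2.8
position: [563.7, 194.2, 95.0]
ee_rot: [0.707, -0.707, 0.0, -0.001]
contact_force: [0.7, 1.0, 0.8]
gripper_width: 59.8
grasp_force: 0.0
[563.73263016 194.1805332   95.00946534] [0.67531509 0.97297382 0.77479466]
```

View pics/c2.png

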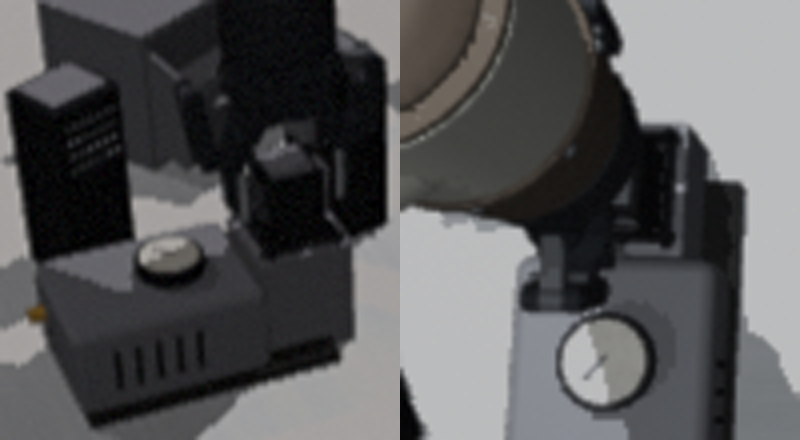

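The fingers straddle the pack, one on the tab side and one on the body side, above the rim. I'll close gradually and watch the forces.

```bash
for i in 1; do
python3 -m jog '[[[0,0,0],[0,0,0],-0.28],[[0,0,0],[0,0,0],-0.28],[[0,0,0],[0,0,0],-0.28],[[0,0,0],[0,0,0],-0.28]]'
python3 -m jog '[[[0,0,0],[0,0,0],-0.2],[[0,0,0],[0,0,0],-0.2],[[0,0,0],[0,0,0],-0.2]]'
python3 -m jog '[[[0,0,0],[0,0,0],-0.13],[[0,0,0],[0,0,0],-0.13],[[0,0,0],[0,0,0],-0.13]]'
python3 -m jog '[[[0,0,0],[0,0,0],-0.08],[[0,0,0],[0,0,0],-0.08],[[0,0,0],[0,0,0],-0.08]]'
done
```

```text
clock: 3.3
position: [563.1, 193.6, 93.5]
ee_rot: [-0.707, 0.707, -0.0, 0.0]
contact_force: [0.5, 0.4, 1.3]
gripper_width: 55.0
grasp_force: 0.3
clock: 3.6
position: [563.5, 193.7, 93.7]
ee_rot: [-0.707, 0.707, -0.0, 0.001]
contact_force: [2.3, 0.4, 1.1]
gripper_width: 50.9
grasp_force: 0.9
clock: 3.9
position: [564.1, 193.9, 94.0]
ee_rot: [0.707, -0.707, 0.001, -0.001]
contact_force: [5.7, -0.6, 2.7]
gripper_width: 48.6
grasp_force: 2.6
clock: 4.2
position: [564.2, 193.9, 94.2]
ee_rot: [0.707, -0.707, 0.001, -0.001]
contact_force: [5.8, -0.0, 2.1]
gripper_width: 46.0
grasp_force: 3.6
```

```bash
python3 -m jog '[[[0,0,0],[0,0,0],-0.05],[[0,0,0],[0,0,0],-0.05],[[0,0,0],[0,0,0],-0.05]]'
python3 -m jog '[[[0,0,0],[0,0,0],-0.03],[[0,0,0],[0,0,0],-0.03],[[0,0,0],[0,0,0],-0.03]]'
python3 -m jog '[[[0,0,0],[0,0,0],-0.01],[[0,0,0],[0,0,0],-0.01],[[0,0,0],[0,0,0],-0.01]]'
```

```text
clock: 4.5
position: [563.8, 194.0, 94.2]
ee_rot: [0.707, -0.707, 0.001, -0.001]
contact_force: [5.4, -0.7, 4.9]
gripper_width: 45.0
grasp_force: 5.1
clock: 4.8
position: [563.8, 193.9, 94.3]
ee_rot: [0.707, -0.707, 0.001, -0.001]
contact_force: [4.8, -0.5, 5.7]
gripper_width: 44.2
grasp_force: 6.0
clock: 5.1
position: [563.7, 193.9, 94.3]
ee_rot: [0.707, -0.707, 0.0, -0.001]
contact_force: [4.1, -0.5, 5.1]
gripper_width: 43.2
grasp_force: 6.9
```

```bash
python3 -m jog '[[[0,0,0],[0,0,0],0.03],[[0,0,0],[0,0,0],0.03],[[0,0,0],[0,0,0],0.03]]'
python3 -m jog '[[[0,0,0],[0,0,0],0.15],[[0,0,0],[0,0,0],0.3],[[0,0,0],[0,0,0],1],[[0,0,0],[0,0,0],1],[[0,0,0],[0,0,0],1]]'
```

```text
clock: 5.4
position: [563.6, 193.9, 94.3]
ee_rot: [0.707, -0.707, 0.0, -0.001]
contact_force: [5.8, -1.1, 6.0]
gripper_width: 41.6
grasp_force: 8.6
clock: 5.9
position: [563.5, 193.9, 94.7]
ee_rot: [0.707, -0.707, 0.0, -0.001]
contact_force: [2.9, -0.3, 7.9]
gripper_width: 39.6
grasp_force: 61.0
```

```bash
python3 -m jog '[[[0,0,0.01],[0,0,0],1],[[0,0,0.015],[0,0,0],1],[[0,0,0.015],[0,0,0],1]]'
python3 -m jog '[[[0,0,0.005],[0,0,0],1],[[0,0,0.01],[0,0,0],1],[[0,0,0.01],[0,0,0],1]]'
python3 -m jog '[[[0,0,0.005],[0,0,0],1],[[0,0,0.01],[0,0,0],1],[[0,0,0.01],[0,0,0],1]]'
```

```text
clock: 6.2
position: [562.7, 193.8, 94.8]
ee_rot: [-0.707, 0.707, 0.0, 0.0]
contact_force: [3.4, 0.7, 4.6]
gripper_width: 39.6
grasp_force: 60.8
clock: 6.5
position: [562.7, 193.7, 94.8]
ee_rot: [-0.707, 0.707, 0.0, -0.0]
contact_force: [4.5, 1.7, -2.7]
gripper_width: 39.5
grasp_force: 60.9
clock: 6.8
position: [562.7, 193.5, 95.3]
ee_rot: [-0.707, 0.707, 0.0, -0.0]
contact_force: [6.4, 1.0, -6.1]
gripper_width: 39.3
grasp_force: 61.1
```

```bash
python3 -m jog '[[[0,0,0.01],[0,0,0],1],[[0,0,0.015],[0,0,0],1],[[0,0,0.015],[0,0,0],1]]'
python3 -m jog '[[[0,0,0.01],[0,0,0],1],[[0,0,0.015],[0,0,0],1],[[0,0,0.015],[0,0,0],1]]'
```

```text
clock: 7.1
position: [562.7, 193.3, 96.6]
ee_rot: [-0.707, 0.707, 0.0, -0.001]
contact_force: [6.6, 0.2, -5.6]
gripper_width: 39.3
grasp_force: 61.2
clock: 7.4
position: [562.7, 193.1, 98.1]
ee_rot: [-0.707, 0.707, 0.0, -0.001]
contact_force: [6.2, -0.2, -6.4]
gripper_width: 39.5
grasp_force: 61.2
```

```bash
python3 -m jog '[[[0,0,0.05],[0,0,0],1],[[0,0,0.1],[0,0,0],1],[[0,0,0.15],[0,0,0],1],[[0,0,0.15],[0,0,0],1]]'
python3 -m jog '[[[0,0,0.1],[0,0,0],1],[[0,0,0.2],[0,0,0],1],[[0,0,0.3],[0,0,0],1],[[0,0,0.4],[0,0,0],1],[[0,0,0.5],[0,0,0],1],[[0,0,0.6],[0,0,0],1],[[0,0,0.7],[0,0,0],1],[[0,0,0.8],[0,0,0],1],[[0,0,0.9],[0,0,0],1],[[0,0,0.9],[0,0,0],1],[[0,0,0.9],[0,0,0],1]]'
python3 - <<'E'
from h import *
s=read_state();print(s['position'],s['ee_rot'],s['contact_force'],s['wrist_torque'])
d=snap('side','side2'); f=d['frame'][:,:,::-1]
d2=snap('top','top2'); g=d2['frame'][:,:,::-1]
o=np.hstack([cv2.resize(f[60:200,220:340],(480,560),interpolation=2),cv2.resize(g[165:275,210:270],(300,560),interpolation=2)]);cv2.imwrite('pics/c3.png',o)
E
```

```text
clock: 7.8
position: [562.7, 193.0, 113.9]
ee_rot: [-0.707, 0.707, 0.0, -0.001]
contact_force: [5.3, -0.4, -2.2]
gripper_width: 39.2
grasp_force: 62.8
clock: 8.9
position: [562.7, 193.6, 204.9]
ee_rot: [-0.707, 0.707, 0.0, 0.0]
contact_force: [0.7, -0.5, -2.6]
gripper_width: 39.4
grasp_force: 64.4
[562.67388157 193.55218994 204.92226032] [-7.06944671e-01  7.07268823e-01  1.93128184e-04  8.16152341e-05] [ 0.66312628 -0.46905364 -2.6315038 ] [-0.05307819  0.04560039  0.06798601]
```

View pics/c3.png

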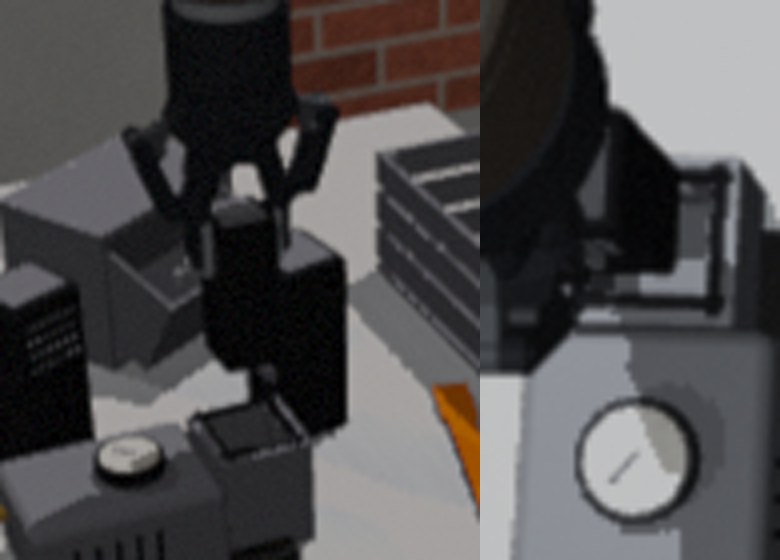

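The pack is out, upright and gripped with the tab in, and the inflator well is empty. I'll refine the dock's centre and yaw from the stored images.

Run:
```python
from h import *
for n in('top0','side0','side2'):
    d=load(n); w=cloud(d).reshape(-1,3)
    for nm,cx,cy,zs in(('inf',562,193,(80,82,84)),('dock',549,-170,(62,64,66))):
        if nm=='inf' and n=='side2': continue
        for zl in zs:
            m=(abs(w[:,0]-cx)<42)&(abs(w[:,1]-cy)<42)&(w[:,2]>zl)&(w[:,2]<zl+14 if nm=='dock' else w[:,2]<92)
            q=w[m]; c,s,a=cv2.minAreaRect(q[:,:2].astype(np.float32)); print(n,nm,zl,len(q),np.round(c,1),np.round(s,1),round(a,2),np.percentile(q[:,2],[50,90,98]).round(1))
d=load('top0');w=cloud(d).reshape(-1,3)
m=(abs(w[:,0]-535)<100)&(abs(w[:,1]+165)<85)&(w[:,2]>9)&(w[:,2]<18); print(cv2.minAreaRect(w[m][:,:2].astype(np.float32)))
```

```text
top0 inf 80 469 [562.2 193.3] [66.  68.2] 0.99 [84.  87.9 90. ]
top0 inf 82 386 [562.3 192.9] [66.9 65.9] 89.85 [84.8 88.1 90.2]
top0 inf 84 239 [562.1 192.5] [66.3 65.2] 88.34 [86.4 88.6 90.4]
top0 dock 62 652 [ 549.4 -169.7] [65.9 69.5] 3.43 [66.3 69.9 71.3]
top0 dock 64 564 [ 549.3 -169.4] [66.1 68.5] 2.35 [67.  70.1 71.5]
top0 dock 66 349 [ 549.8 -169.3] [64.6 67.5] 2.18 [68.4 70.5 71.9]
side0 inf 80 152 [563.2 187.3] [65.3 64.3] 87.57 [83.3 89.  91.3]
side0 inf 82 104 [564.5 185.9] [62.9 58.7] 85.54 [84.6 90.3 91.6]
side0 inf 84 63 [559.6 178.9] [40.3 71.9] 56.02 [86.1 90.9 91.6]
side0 dock 62 307 [ 551.6 -172.6] [66.7 69.7] 1.52 [64.5 66.9 68. ]
side0 dock 64 181 [ 551.6 -174.2] [62.4 65.8] 0.46 [65.6 67.3 68.4]
side0 dock 66 75 [ 550.  -172.8] [58.6 60.4] 1.17 [66.7 68.  68.8]
side2 dock 62 296 [ 550.7 -172.9] [67.4 69.9] 2.52 [64.6 67.3 68.5]
side2 dock 64 181 [ 550.6 -173.4] [65.2 67.4] 1.94 [65.7 67.7 69.2]
side2 dock 66 76 [ 551.8 -173.2] [57.  60.7] 2.53 [67.1 68.5 69.4]
((539.5489501953125, -170.14825439453125), (109.90383911132812, 110.86656951904297), 2.637444257736206)
```

```bash
python3 -m jog '[[[-0.015,-0.3,0],[0,0,0.0027],1],[[-0.03,-0.6,0],[0,0,0.0054],1],[[-0.03,-0.907,0],[0,0,0.0054],1]]'
python3 -m jog '[[[-0.015,-0.3,0],[0,0,0.0027],1],[[-0.03,-0.6,0],[0,0,0.0054],1],[[-0.03,-0.907,0],[0,0,0.0054],1]]'
python3 -m jog '[[[-0.015,-0.3,0],[0,0,0.0027],1],[[-0.03,-0.6,0],[0,0,0.0054],1],[[-0.03,-0.907,0],[0,0,0.0054],1]]'
python3 -m jog '[[[-0.015,-0.3,0],[0,0,0.0027],1],[[-0.03,-0.6,0],[0,0,0.0054],1],[[-0.03,-0.8,0],[0,0,0.0054],1],[[-0.03,-0.907,0],[0,0,0.0054],1],[[-0.03,-0.907,0],[0,0,0.0054],1],[[-0.03,-0.907,0],[0,0,0.0054],1],[[-0.03,-0.907,0],[0,0,0.0054],1]]'
python3 -m jog '[[[0,0,-0.2],[0,0,0],1],[[0,0,-0.4],[0,0,0],1],[[0,0,-0.55],[0,0,0],1],[[0,0,-0.55],[0,0,0],1],[[0,0,-0.55],[0,0,0],1]]'
python3 - <<'E'
from h import *
s=read_state();print(s['position'],s['ee_rot'],s['contact_force'],s['gripper_width'])
d=snap('side','side3'); f=d['frame'][:,:,::-1]
d2=snap('top','top3'); g=d2['frame'][:,:,::-1]
o=np.hstack([cv2.resize(f[190:310,290:380],(420,560),interpolation=2),cv2.resize(g[190:270,380:460],(370,560),interpolation=2)]);cv2.imwrite('pics/c4.png',o)
E
```

```text
clock: 9.3
position: [559.2, 102.0, 204.0]
ee_rot: [0.711, -0.703, -0.0, 0.001]
contact_force: [0.3, -0.3, -3.3]
gripper_width: 39.2
grasp_force: 64.5
clock: 9.6
position: [556.2, 10.9, 204.2]
ee_rot: [0.715, -0.699, -0.0, 0.001]
contact_force: [0.6, 0.2, -2.5]
gripper_width: 39.2
grasp_force: 64.5
clock: 9.9
position: [553.2, -79.7, 204.2]
ee_rot: [0.719, -0.695, -0.001, 0.0]
contact_force: [1.1, -0.1, -3.7]
gripper_width: 39.5
grasp_force: 64.5
clock: 10.6
position: [550.9, -168.3, 204.7]
ee_rot: [0.723, -0.691, -0.0, -0.0]
contact_force: [0.4, -0.1, -3.0]
gripper_width: 39.5
grasp_force: 64.5
clock: 11.1
position: [551.3, -168.7, 150.2]
ee_rot: [0.723, -0.691, 0.0, 0.0]
contact_force: [1.0, -0.0, -2.2]
gripper_width: 39.7
grasp_force: 64.5
[ 551.31819246 -168.69498324  150.22906368] [ 7.23324046e-01 -6.90508698e-01  2.42863130e-04  6.87667158e-05] [ 1.04407582 -0.01034362 -2.17523587] 39.671021491537175
```

View pics/c4.png

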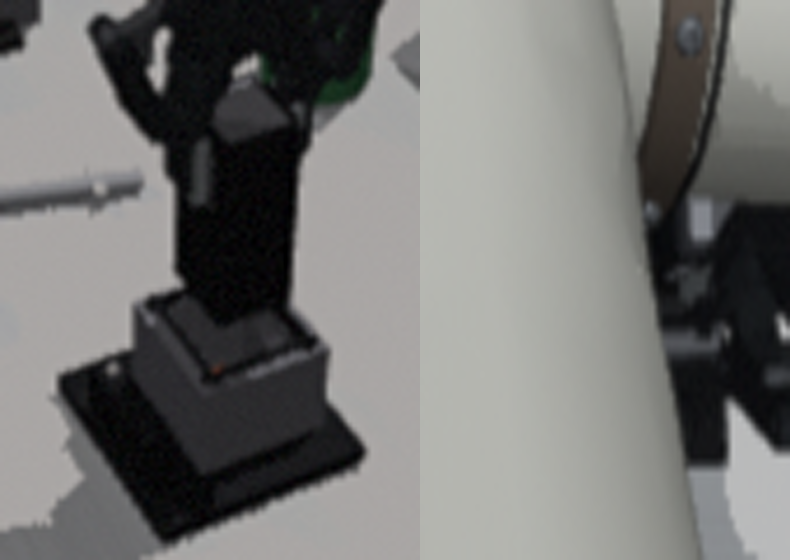

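The pack is held above the dock with its tab side toward the far rim, matching the dock's +x. I'll lower it step by step, watching the force.

```bash
python3 -m jog '[[[0,-0.005,-0.06],[0,0,0],1],[[0,-0.005,-0.12],[0,0,0],1],[[0,-0.005,-0.15],[0,0,0],1],[[0,-0.005,-0.15],[0,0,0],1]]'
python3 -m jog '[[[0,0,-0.02],[0,0,0],1],[[0,0,-0.03],[0,0,0],1],[[0,0,-0.03],[0,0,0],1]]'
python3 -m jog '[[[0,0,-0.02],[0,0,0],1],[[0,0,-0.03],[0,0,0],1],[[0,0,-0.03],[0,0,0],1]]'
```

```text
clock: 11.6
position: [550.3, -169.8, 134.0]
ee_rot: [0.723, -0.691, -0.001, 0.001]
contact_force: [0.3, 0.8, -2.4]
gripper_width: 39.4
grasp_force: 64.5
clock: 11.9
position: [550.8, -169.8, 131.7]
ee_rot: [0.723, -0.691, -0.0, 0.0]
contact_force: [-0.2, 0.3, -3.0]
gripper_width: 39.1
grasp_force: 64.5
clock: 12.2
position: [550.7, -169.7, 128.6]
ee_rot: [0.723, -0.691, -0.0, 0.0]
contact_force: [-0.5, -0.1, -2.4]
gripper_width: 39.5
grasp_force: 64.5
```

```bash
python3 -m jog '[[[0,0,-0.02],[0,0,0],1],[[0,0,-0.04],[0,0,0],1],[[0,0,-0.04],[0,0,0],1]]'
python3 -m jog '[[[0,0,-0.02],[0,0,0],1],[[0,0,-0.04],[0,0,0],1],[[0,0,-0.04],[0,0,0],1]]'
python3 -m jog '[[[0,0,-0.02],[0,0,0],1],[[0,0,-0.04],[0,0,0],1],[[0,0,-0.04],[0,0,0],1]]'
```

```text
clock: 12.5
position: [550.6, -169.7, 124.4]
ee_rot: [0.723, -0.691, -0.0, 0.0]
contact_force: [-0.2, -0.1, -2.8]
gripper_width: 39.6
grasp_force: 64.5
clock: 12.8
position: [550.6, -169.7, 120.4]
ee_rot: [0.723, -0.691, -0.0, 0.0]
contact_force: [0.4, 0.1, -2.3]
gripper_width: 39.4
grasp_force: 64.5
clock: 13.1
position: [550.6, -169.7, 116.4]
ee_rot: [0.723, -0.691, -0.0, 0.0]
contact_force: [-0.2, -0.6, -2.5]
gripper_width: 39.4
grasp_force: 64.5
```

```bash
python3 -m jog '[[[0,0,-0.04],[0,0,0],1],[[0,0,-0.08],[0,0,0],1],[[0,0,-0.1],[0,0,0],1],[[0,0,-0.1],[0,0,0],1]]'
python3 -m jog '[[[0,0,-0.04],[0,0,0],1],[[0,0,-0.08],[0,0,0],1],[[0,0,-0.1],[0,0,0],1],[[0,0,-0.1],[0,0,0],1]]'
python3 -m jog '[[[0,0,-0.02],[0,0,0],1],[[0,0,-0.04],[0,0,0],1],[[0,0,-0.04],[0,0,0],1]]'
```

```text
clock: 13.5
position: [550.5, -169.8, 106.2]
ee_rot: [0.723, -0.691, -0.0, 0.0]
contact_force: [0.1, 0.2, -4.0]
gripper_width: 39.4
grasp_force: 64.5
clock: 13.9
position: [550.5, -169.8, 96.3]
ee_rot: [0.723, -0.691, -0.0, 0.0]
contact_force: [0.3, 0.4, -2.6]
gripper_width: 39.4
grasp_force: 64.5
clock: 14.2
position: [550.7, -169.7, 92.5]
ee_rot: [0.723, -0.691, -0.0, 0.0]
contact_force: [0.1, 1.7, -3.0]
gripper_width: 39.1
grasp_force: 64.5
```

```bash
python3 -m jog '[[[0,0,-0.02],[0,0,0],1],[[0,0,-0.03],[0,0,0],1],[[0,0,-0.03],[0,0,0],1]]'
python3 -m jog '[[[0,0,-0.02],[0,0,0],1],[[0,0,-0.03],[0,0,0],1],[[0,0,-0.03],[0,0,0],1]]'
python3 -m jog '[[[0,0,-0.01],[0,0,0],1],[[0,0,-0.02],[0,0,0],1],[[0,0,-0.02],[0,0,0],1]]'
```

```text
clock: 14.5
position: [550.8, -169.8, 89.6]
ee_rot: [0.723, -0.691, -0.0, 0.0]
contact_force: [1.0, 0.5, -3.2]
gripper_width: 39.2
grasp_force: 64.5
clock: 14.8
position: [550.7, -169.7, 86.6]
ee_rot: [0.723, -0.691, -0.0, 0.0]
contact_force: [-0.7, -0.2, -2.8]
gripper_width: 39.5
grasp_force: 64.5
clock: 15.1
position: [551.0, -169.8, 85.1]
ee_rot: [0.723, -0.691, 0.0, -0.0]
contact_force: [-0.8, -0.3, -0.9]
gripper_width: 39.4
grasp_force: 64.8
```

```bash
python3 -m jog '[[[0,0,-0.01],[0,0,0],1],[[0,0,-0.02],[0,0,0],1],[[0,0,-0.02],[0,0,0],1]]'
python3 -m jog '[[[0,0,-0.01],[0,0,0],1],[[0,0,-0.02],[0,0,0],1],[[0,0,-0.02],[0,0,0],1]]'
python3 -m jog '[[[0,0,-0.01],[0,0,0],1],[[0,0,-0.02],[0,0,0],1],[[0,0,-0.02],[0,0,0],1]]'
python3 -m jog '[[[0,0,-0.01],[0,0,0],1],[[0,0,-0.01],[0,0,0],1],[[0,0,-0.01],[0,0,0],1]]'
```

```text
clock: 15.4
position: [551.0, -169.8, 83.3]
ee_rot: [0.723, -0.691, 0.0, -0.0]
contact_force: [-1.4, 0.8, 2.2]
gripper_width: 39.6
grasp_force: 65.1
clock: 15.7
position: [551.0, -169.8, 81.0]
ee_rot: [0.723, -0.691, 0.0, -0.0]
contact_force: [-1.6, 0.8, 4.7]
gripper_width: 39.2
grasp_force: 65.2
clock: 16.0
position: [551.0, -169.8, 78.9]
ee_rot: [0.723, -0.691, 0.0, -0.0]
contact_force: [-1.6, 1.4, 4.4]
gripper_width: 39.5
grasp_force: 65.3
clock: 16.3
position: [551.1, -169.8, 78.1]
ee_rot: [0.723, -0.691, 0.0, -0.0]
contact_force: [-2.4, 0.7, 5.2]
gripper_width: 39.4
grasp_force: 65.4
```

```bash
python3 -m jog '[[[0,0,-0.005],[0,0,0],1],[[0,0,-0.01],[0,0,0],1],[[0,0,-0.01],[0,0,0],1]]'
python3 -m jog '[[[0,0,-0.005],[0,0,0],1],[[0,0,-0.005],[0,0,0],1],[[0,0,-0.005],[0,0,0],1]]'
python3 -m jog '[[[0,0,-0.005],[0,0,0],1],[[0,0,-0.005],[0,0,0],1],[[0,0,-0.005],[0,0,0],1]]'
```

```text
clock: 16.6
position: [551.0, -169.8, 77.2]
ee_rot: [0.723, -0.691, 0.0, -0.0]
contact_force: [-1.5, 0.7, 6.2]
gripper_width: 39.4
grasp_force: 65.5
clock: 16.9
position: [551.1, -169.9, 77.2]
ee_rot: [0.723, -0.691, 0.0, -0.0]
contact_force: [-2.3, 1.2, 8.7]
gripper_width: 39.5
grasp_force: 65.7
clock: 17.2
position: [551.0, -169.9, 77.1]
ee_rot: [0.723, -0.691, 0.0, -0.0]
contact_force: [-3.9, 1.4, 11.4]
gripper_width: 38.9
grasp_force: 66.0
```

Contact block flush and floor felt at TCP z≈77.1, about 14 N. Holding the press while letting the tab out.

```bash
python3 -m jog '[[[0,0,-0.005],[0,0,0],1],[[0,0,-0.005],[0,0,0],1]]'
python3 -m jog '[[[0,0,-0.005],[0,0,0],0.05],[[0,0,-0.01],[0,0,0],-0.05],[[0,0,-0.01],[0,0,0],-0.12]]'
python3 -m jog '[[[0,0,-0.005],[0,0,0],-0.2],[[0,0,-0.005],[0,0,0],-0.3],[[0,0,-0.005],[0,0,0],-0.3],[[0,0,-0.005],[0,0,0],-0.3]]'
python3 -m jog '[[[0,0,0],[0,0,0],-0.6],[[0,0,0],[0,0,0],-0.6],[[0,0,0],[0,0,0],-0.6],[[0,0,0],[0,0,0],-0.6]]'
```

```text
clock: 17.4
position: [551.1, -169.9, 77.1]
ee_rot: [0.723, -0.691, 0.0, -0.0]
contact_force: [-3.6, 1.8, 13.9]
gripper_width: 39.5
grasp_force: 66.3
clock: 17.7
position: [553.0, -169.8, 75.1]
ee_rot: [0.723, -0.691, 0.002, -0.002]
contact_force: [2.6, 0.6, 0.8]
gripper_width: 48.0
grasp_force: 1.3
clock: 18.1
position: [550.3, -169.7, 73.2]
ee_rot: [0.723, -0.691, -0.001, 0.0]
contact_force: [-0.1, -0.5, -0.1]
gripper_width: 55.7
grasp_force: 0.0
clock: 18.5
position: [550.9, -169.8, 73.8]
ee_rot: [0.723, -0.691, -0.0, 0.0]
contact_force: [0.1, 0.4, 0.0]
gripper_width: 68.6
grasp_force: 0.0
```

```bash
python3 -m jog '[[[0,0,0.3],[0,0,0],-0.6],[[0,0,0.6],[0,0,0],-0.6],[[0,0,1],[0,0,0],-0.6],[[0,0,1],[0,0,0],-0.6]]'
python3 -m jog '[[[0,0.3,0.3],[0,0,0],1],[[0,0.6,0.5],[0,0,0],1],[[0,1,0.5],[0,0,0],1],[[0,1,0.5],[0,0,0],1]]'
python3 -m jog '[[[-0.5,0.3,0],[0,0,0],1],[[-1,0.6,0],[0,0,0],1],[[-1,1,0],[0,0,0],1],[[-1,1,0],[0,0,0],1]]'
python3 - <<'E'
from h import *
d=snap('side','side4'); f=d['frame'][:,:,::-1]
d2=snap('top','top4'); g=d2['frame'][:,:,::-1]
o=np.hstack([cv2.resize(f[190:310,290:380],(420,560),interpolation=2),cv2.resize(g[190:270,380:450],(370,423),interpolation=2)[:0] if 0 else cv2.resize(g[190:270,385:438],(370,560),interpolation=2)]);cv2.imwrite('pics/c5.png',o)
for n,r in(('side4',d),('top4',d2)):
    w=cloud(r).reshape(-1,3); m=(abs(w[:,0]-550)<30)&(abs(w[:,1]+170)<30)&(w[:,2]>95)&(w[:,2]<135); q=w[m]
    h,e=np.histogram(q[:,2],bins=range(95,136,2)); print(n,dict(zip(e.tolist(),h.tolist())))
    t=q[q[:,2]>110]; print(np.median(t[:,2]),cv2.minAreaRect(t[:,:2].astype(np.float32)))
for n in('top0','side0'):
    w=cloud(load(n)).reshape(-1,3); m=(abs(w[:,0]-562)<16)&(abs(w[:,1]-193)<18)&(w[:,2]>128)&(w[:,2]<145); print(n,np.median(w[m][:,2]))
E
```

```text
clock: 18.9
position: [554.5, -170.5, 180.1]
ee_rot: [0.723, -0.691, 0.005, -0.003]
contact_force: [0.3, 0.0, 1.1]
gripper_width: 68.0
grasp_force: 0.0
clock: 19.3
position: [551.1, -66.5, 224.6]
ee_rot: [0.724, -0.69, 0.0, -0.001]
contact_force: [-0.6, -0.5, -0.5]
gripper_width: 10.3
grasp_force: 0.0
clock: 19.7
position: [449.1, 33.3, 224.1]
ee_rot: [0.725, -0.689, -0.0, -0.001]
contact_force: [0.7, -0.7, 1.2]
gripper_width: 0.1
grasp_force: 0.0
side4 {95: 14, 97: 20, 99: 16, 101: 18, 103: 14, 105: 24, 107: 25, 109: 19, 111: 27, 113: 40, 115: 129, 117: 108, 119: 11, 121: 0, 123: 0, 125: 0, 127: 0, 129: 0, 131: 0, 133: 0}
116.51514779852671 ((554.036376953125, -172.82254028320312), (47.39209747314453, 45.97666549682617), 4.6770853996276855)
top4 {95: 8, 97: 10, 99: 7, 101: 5, 103: 11, 105: 9, 107: 16, 109: 13, 111: 13, 113: 30, 115: 30, 117: 124, 119: 264, 121: 93, 123: 2, 125: 0, 127: 0, 129: 0, 131: 0, 133: 0}
119.63538806089909 ((551.9842529296875, -169.78701782226562), (46.945377349853516, 44.951656341552734), 3.89251446723938)
top0 136.07270870015003
side0 132.3707777417358
```

View pics/c5.png

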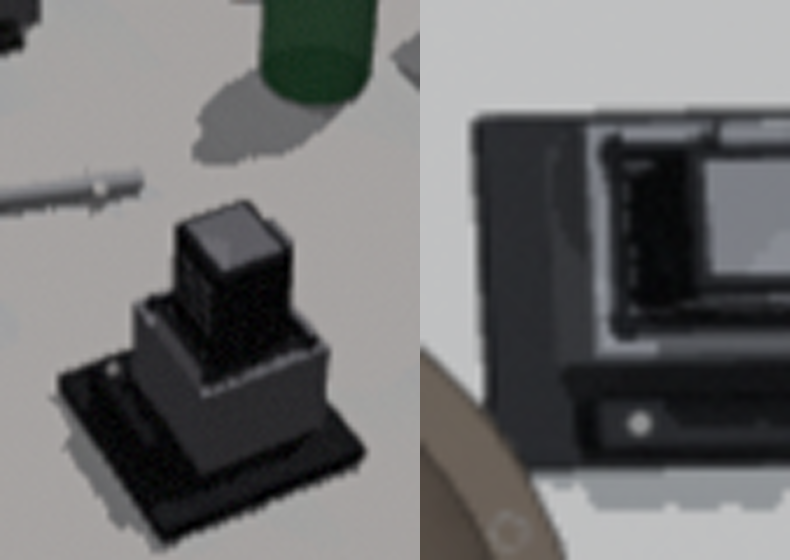

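The pack top is at z≈118 (about 1.5 mm above the felt floor position, 124 if it had popped up). The pad width of 46.9 mm matches the original 46.7 mm, so the tab is fully out and caught. Nothing else has moved and the gripper is clear.

```bash
python3 -c "
from h import *
print(job_done())"
```

```text
the job is handed in; nothing more can be done
None
```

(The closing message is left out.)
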